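Gauge the depth of the lamp-post socket

TASK

Find out how deep the aluminium lamp-post socket on the desk is: lift the depth gauge out of its black stand and push it down into the socket, gently, until the rod stands on the hidden stop at the bottom. The rim pushes the stiff red collar up the rod as you go; leave the gauge standing in the socket, let go of it, with the rod on the stop and the collar still lying on the rim. Leave the other things on the desk where they are.

Things in the scene. Friction and masses are not known exactly. Their poses are not given: they have to be found in the camera images.
- gauge: Depth gauge, loose, 155 mm long, 0.14 kg: bright steel rod of 12 mm diameter with dark rings, its lower edge chamfered 2 x 3 mm; on top of it, from 105 to 155 mm above the lower end, a round black grip of 22 mm diameter. Origin: centre of the rod's flat lower end; z runs up along the rod. It starts upright in the stand, and swivels freely there (any yaw).
- gauge_grip (a point): Middle of the black grip, on the gauge's axis, 130 mm above the rod's lower end.
- collar (a joint): Red collar on the rod, 30 mm diameter, 12 mm high, with a small dark screw at its side. It slides along the rod stiffly (sliding it takes about 5 N) and stays where it is left. Value in m: the collar's underside is 24 mm + value above the rod's lower end; range 0 to 0.066, it starts between 0 and 0.004.
- collar_foot (a point): Centre of the collar's underside, on the gauge's axis.
- socket: Lamp-post socket, fixed: aluminium column, 44 mm diameter, on a flange of 84 mm diameter. Its vertical blind bore, 15 mm in diameter, opens at the top, 80 mm above the desk, and ends at a flat rubber-faced stop (gives 1 mm per 10 N, springs back), not reported, held 45 to 70 mm below the rim. More than 25 N of push from the gauge harms it. Origin: centre of the underside; z up.
- socket_rim (a point): Centre of the bore's mouth, level with the socket's rim.
- stand: Gauge stand, fixed: black round foot, 72 mm in diameter at the bottom, 60 mm above, 26 mm high, with a vertical well of 14.4 mm diameter and 20 mm depth in the middle, on whose floor the gauge stands. Origin: centre of the underside, on the desk. Socket and stand may change places.
- mouse: Black computer mouse, 112x59x35 mm, bystander. Origin: centre of its underside.
- earbud_case: White rounded earbud case, closed, 47x60x24 mm, bystander. Origin: underside.
- tape_roll: Roll of beige tape lying flat, 53 mm diameter, 18 mm high, bystander. Origin: underside.
- balm_pot: Round cream pot with a red band, 63 mm diameter, 34 mm high, bystander. Origin: underside.
Things that resemble listed ones, but are neither listed nor needed, are in the scene too. What is shaped like the socket but turquoise is not meant.

How it is judged (in metres and radians):
On the way, in this order (a step that is already met when the one before it is completed fails the run):
1. the gauge is lifted clear of its stand (height (world z) of gauge above 0.04 m and angle between gauge's own z axis and vertical below 0.5 rad), for 0.1 s.
2. the rod is in the bore and its collar has met the rim (horizontal distance between gauge and socket_rim below 0.004 m and z of gauge in the frame of socket_rim below -0.02 m and z of collar_foot in the frame of socket_rim below 0.0025 m and angle between gauge's own z axis and vertical below 0.15 rad), for 0.05 s.
At the end, for the whole second after the job is handed in: The released gauge stands at rest in the socket's bore, within 0.1 rad of upright, its lower end within about 2 mm of the hidden stop, and the underside of the collar within 2 mm (2.5 mm above) of the rim (horizontal distance between gauge and socket_rim below 0.004 m and distance between gauge and stop_pad below 0.0062 m and z of collar_foot in the frame of socket_rim between -0.002 and 0.0025 m and angle between gauge's own z axis and vertical below 0.1 rad and linear speed of gauge below 0.01 m/s and contact force between the fingers and gauge below 0.1 N); the robot touches nothing.
It fails at once if the gauge pushes on the socket or its stop with more than 25 N (contact force between gauge and socket above 25 N).
It fails at once if the gauge topples (more than 0.7 rad) (angle between gauge's own z axis and vertical above 0.7 rad).
It fails at once if the mouse, earbud case, tape roll or cream pot is moved more than 20 mm (distance of any of mouse, earbud_case, tape_roll, balm_pot from where it was at the start of the episode above 0.02 m).
It also fails if it takes over 59 s, if anything falls off the work surface, if the arm or the gripper's body presses on something with over 40 N, if the wrist force passes 120 N, or if a joint passes its speed limit or range.

ROBOT

A 6-joint arm with a two-finger parallel gripper is mounted at the origin on a cart in front of the work surface, level with it; the furniture and walls round the work are solid. World frame = base frame: x ahead of the robot, y to its left, z up, the work surface at z = 0. Lengths are in mm, angles in rad, forces in N, time in s.
With the tool pointing down it reaches from about 350 to 775 mm from the base axis. Payload 7.3 kg.
Tool frame: the origin (TCP) lies at the very end of the fingers, on their centre line; the grasp point (between the pads) lies 19 mm behind it (bot.grip_point_offset is the distance from the TCP to the grasp point, in mm); z points along the fingers, y is the line along which they close (so a half turn about z gives the same grasp; the last joint's range is limited). The gripper opens to 92 mm and grips with 3 to 60 N. Pads are 19 mm wide; open, the fingers measure 130 mm over their backs; the gripper's body (75 mm by 190 mm) begins 47 mm behind the grasp point.
Start: joints at [1.073, 0.342, 1.524, -0, 1.275, -0.146], TCP at [180.896, 492.873, 203.941] pointing down, gripper open.
Joint ranges: [-2.53, 2.53], [-0.77, 2.02], [0.04, 2.7], [-1, 4.14], [0.28, 2.66], [-3.11, 3.11]. Speed limits (rad/s): [2.57, 2.57, 3.14, 3.14, 3.14, 3.14].

INTERFACE

Orientations are given as [roll, pitch, yaw] about the fixed x, y, z axes, in that order (R = Rz(yaw) Ry(pitch) Rx(roll)).
In Python, from plant import bot gives the robot as it stands. The module is installed in compiled form; this text tells all that it offers.
- The arm moves only by the shell command python3 -m jog 'ROWS' [OPENING]. ROWS is JSON, a list of rows, each a list of 6 numbers: the shift along the tool's x, y, z in mm, then the turn, a rotation vector about the tool's x, y, z in rad. In form: [[dx, dy, dz, rx, ry, rz], ...]. A call has 1 to 12 rows; each row shifts and turns the commanded pose from where the row before left it, along the tool's axes as they then stand; what a row does not reach is not made up. A row lasts 1/10 s, in which the tool goes at most 50 mm and 8.59 degrees, less where a joint would pass 70% of its speed; a pose out of reach is approached as far as the arm can. A call with a gripper value outside its range is refused whole. OPENING is the opening in per cent of the stroke, from 0 (shut) to 100 (fully open), set as the call begins (- or left out, the last holds). The fingers move at their own pace and stop on an object; the grip force is fixed at half the most. Time passes only in rows, so rows that do not move let the fingers close. It gives the time, the measured TCP pose, the force, the opening and the grip force at its end, in the units of the state.
- bot.get_obs(): the state, without advancing time (a new reading comes with each control period).
- bot.capture(name): name is "scene" or "top" or "wrist"; returns the picture (480x640x3 uint8, red, green, blue); there is no depth.
- bot.camera_model(name): a dict with "fx", "fy", "cx", "cy" (pixels), "dist_coeffs" ([k1, k2, p1, p2, k3] as OpenCV has them; the pictures are not rectified), "position" and "orientation" of the camera in the world; the wrist camera has in their place "T_tool_cam" (4x4, takes a point from camera to tool coordinates, whose origin is the TCP and whose axes are the flange's). Camera axes: x right, y down, z forward; pixel columns grow to the right and rows downward; lengths in mm; the calibration is good to about 2 mm. A picture is of the moment at which its call begins: read the wrist's pose just before it. camera_model takes no time and is no camera call.
- bot.close_job(): hands the job in; it is judged then, once.
Trained networks look in the newest picture that a camera, given by its name, has taken for a name from the list of things; names that differ only in an ending like _2 or _b are one class to them, and where a whole thing is asked for, a point or a joint stands for the part that bears it (a point fixed in the world has none). Each returns a list of dicts, best first, with "p" (0 to 1); they miss things now and then, are a little off and sometimes report something else, mostly with a low value. They report only what shows in the picture. A call takes as long as a camera call. They do not tell look-alikes from the thing itself.
- bot.outline_of(target, camera): "mask" (480x640 bool, what is visible of it) and "pixel" ([column, row] in pixels, amid what is visible of it).
The state is a dict: "time": time; "joint_positions": joint angles; "dq": joint speeds; "tau": joint torques, N m; "tool_pos": TCP position; "tcp_rot": TCP orientation; "contact_force": force on the tool from outside, world axes, zero at the start; "moment": the same for the moment, N m; "grip_width": finger opening in mm; "finger_force": force on a finger pad.
Only numpy, scipy, OpenCV 4.12 (cv2) and the standard library are available. Lean on these libraries where they do the work, as an engineer would, in place of code of your own. Each camera call takes 0.05 s, during which the arm holds its last target. There are 200 camera calls.

## Working session

There is one attempt and no reset: what is moved stays moved. The work goes in short steps, Python scripts to look and compute and a shell command to move; the robot and the scene stay as the last step left them, time stands still between calls to the robot, and variables do not carry over. Pictures are saved under pics/ and viewed, at most 10 in all, crops included, and the job is handed in when it is done.

```bash
mkdir -p pics
cat > h.py <<'E'
import numpy as np, cv2
from scipy.spatial.transform import Rotation as R
from plant import bot
def cam(name,obs=None):
    m=bot.camera_model(name)
    K=np.array([[m['fx'],0,m['cx']],[0,m['fy'],m['cy']],[0,0,1]]);D=np.array(m['dist_coeffs'],float)
    if 'T_tool_cam' in m:
        o=obs or bot.get_obs();T=np.eye(4);T[:3,:3]=R.from_euler('xyz',o['tcp_rot']).as_matrix();T[:3,3]=o['tool_pos']
        T=T@np.array(m['T_tool_cam'])
    else:
        T=np.eye(4);q=np.array(m['orientation'],float)
        T[:3,:3]=q if q.shape==(3,3) else (R.from_euler('xyz',q).as_matrix() if q.size==3 else R.from_quat(q).as_matrix());T[:3,3]=m['position']
    return K,D,T
def ray(c,px,z):
    K,D,T=c
    u=cv2.undistortPoints(np.array([[px]],float),K,D)[0,0]
    d=T[:3,:3]@np.array([u[0],u[1],1]);return T[:3,3]+d*(z-T[2,3])/d[2]
def proj(c,P):
    K,D,T=c;Ti=np.linalg.inv(T)
    return cv2.projectPoints(np.array(P,float).reshape(-1,3),cv2.Rodrigues(Ti[:3,:3])[0],Ti[:3,3],K,D)[0][:,0]
def snap(n,f):
    im=bot.capture(n);cv2.imwrite('pics/'+f,im[:,:,::-1]);return im
E
python3 - <<'E'
from h import *
print(bot.get_obs());print(bot.camera_model('top'));print(bot.grip_point_offset)
a=snap('scene','s0.png');b=snap('top','t0.png')
cv2.imwrite('pics/st.png',cv2.resize(np.vstack([a,b])[:,:,::-1],(400*1,600)) )
for c in ('scene','top'):
  C=cam(c)
  for n,z in(('gauge',130),('socket',80),('stand',26),('mouse',20),('balm_pot',34),('tape_roll',18),('earbud_case',24)):
    for d in bot.outline_of(n,c)[:3]:
      print(c,n,round(d['p'],2),np.round(d['pixel']),int(d['mask'].sum()),np.round(ray(C,d['pixel'],z)[:2]))
E
```

```text
{'time': 0.0, 'joint_positions': array([ 1.07297852e+00,  3.42681298e-01,  1.52500567e+00, -7.93847820e-07,
        1.27539529e+00, -1.45982758e-01]), 'dq': array([-0.00066656, -0.00156966, -0.00102499, -0.00084745,  0.00162026,
        0.00021856]), 'tau': array([ 3.42986618e-05, -4.31252110e+01, -2.44215310e+01,  7.17959111e-02,
        5.61997353e-02, -1.65405140e-04]), 'tool_pos': array([180.6869564 , 492.46391769, 203.27044792]), 'tcp_rot': array([-3.14011878e+00, -2.15934236e-04,  2.78975768e+00]), 'contact_force': array([ 1.18645976,  0.52769298, -0.00498813]), 'moment': array([-0.00681647, -0.06692241,  0.02954197]), 'finger_force': 0.0, 'grip_width': 91.84888065398326}
{'fx': 441.3950105126558, 'fy': 441.3950105126558, 'cx': 320.46302114234305, 'cy': 240.73668556598403, 'dist_coeffs': array([-0.03111847,  0.        ,  0.        ,  0.        ,  0.        ]), 'position': array([356.98948809,  21.84150278, 949.28488027]), 'orientation': array([-2.93336461e+00,  2.81912563e-03, -1.62092720e+00])}
18.8
scene gauge 0.69 [368. 295.] 1053 [ 471. -117.]
scene gauge 0.42 [292. 209.] 884 [581.  86.]
scene socket 0.61 [221. 271.] 2009 [441. 125.]
scene stand 0.76 [370. 342.] 1183 [ 481. -121.]
scene mouse 0.57 [256. 369.] 2554 [353.  -5.]
scene tape_roll 0.69 [365. 324.] 200 [515. -95.]
scene tape_roll 0.66 [440. 282.] 731 [ 669. -156.]
scene earbud_case 0.62 [350. 237.] 691 [686.  31.]
top gauge 0.68 [381. 257.] 300 [492. -96.]
top socket 0.87 [252. 273.] 1161 [483. 153.]
top socket 0.66 [242. 334.] 1299 [364. 175.]
top stand 0.56 [373. 264.] 663 [495. -94.]
top mouse 0.86 [331. 329.] 1327 [366.   1.]
top mouse 0.62 [380. 258.] 320 [ 510. -110.]
top balm_pot 0.81 [246. 180.] 647 [694. 170.]
top tape_roll 0.96 [394. 186.] 451 [ 669. -155.]
top earbud_case 0.94 [311. 180.] 552 [691.  28.]
```

View pics/t0.png

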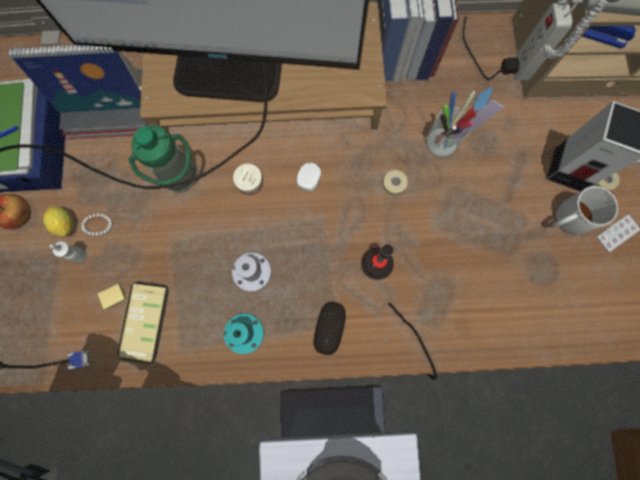

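View pics/s0.png

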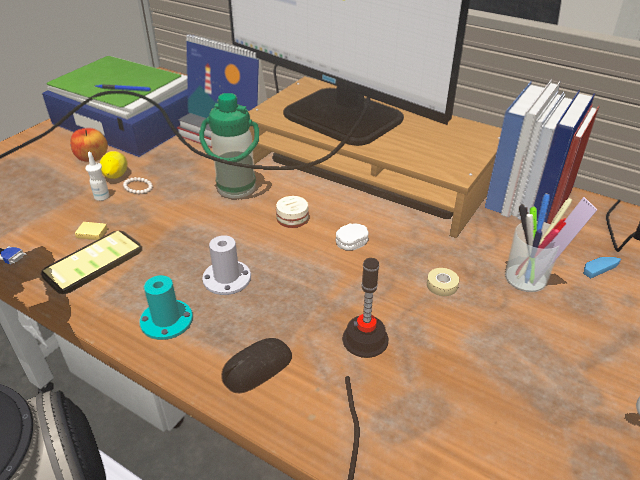

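The aluminium socket is at scene (225,265) / top (252,272). The turquoise look-alike is at scene (163,308) / top (243,333). The gauge stands in its black stand at scene (368,295) / top (380,260). The aluminium one fits the description; I'll confirm it with a crop.

```bash
cat >> h.py <<'E'
def todelta(P,yaw=None):
    o=bot.get_obs();Rm=R.from_euler('xyz',o['tcp_rot'])
    return np.round(Rm.inv().apply(np.array(P)-o['tool_pos']),1)
E
python3 - <<'E'
from h import *
a=cv2.imread('pics/s0.png');cv2.imwrite('pics/crop.png',cv2.resize(a[220:370,120:420],(800,400),interpolation=cv2.INTER_CUBIC))
C=cam('top');S=cam('scene')
print('grip top',ray(C,(387,251),161),'stand',ray(C,(377,262),26),'rim top',ray(C,(252,268),80),'rim scene',ray(S,(222,243),80),'grip top scene',ray(S,(371,262),161))
print(bot.camera_model('wrist'))
print(todelta([483,153,300]), todelta([492,-96,300]))
E
```

```text
grip top [ 498.28411468 -104.06833419  161.        ] stand [ 499.94173111 -102.55548716   26.        ] rim top [492.09110522 153.89893271  80.        ] rim scene [495.68030488 168.78331408  80.        ] grip top scene [ 501.39939278 -103.44236208  161.        ]
{'fx': 364.6508829456692, 'fy': 364.6508829456692, 'cx': 317.34987452227324, 'cy': 242.6628521521865, 'dist_coeffs': array([-0.05009853,  0.        ,  0.        ,  0.        ,  0.        ]), 'T_tool_cam': array([[ 2.37064737e-06, -9.57934319e-01, -2.86987525e-01,
         7.69621874e+01],
       [ 9.99999463e-01,  2.99566609e-04, -9.91661535e-04,
         1.22480852e-01],
       [ 1.03591850e-03, -2.86987369e-01,  9.57933806e-01,
        -1.80562626e+02],
       [ 0.00000000e+00,  0.00000000e+00,  0.00000000e+00,
         1.00000000e+00]])}
[-400.7 -215.   -96.1] [-495.  -445.6  -96.1]
```

View pics/crop.png

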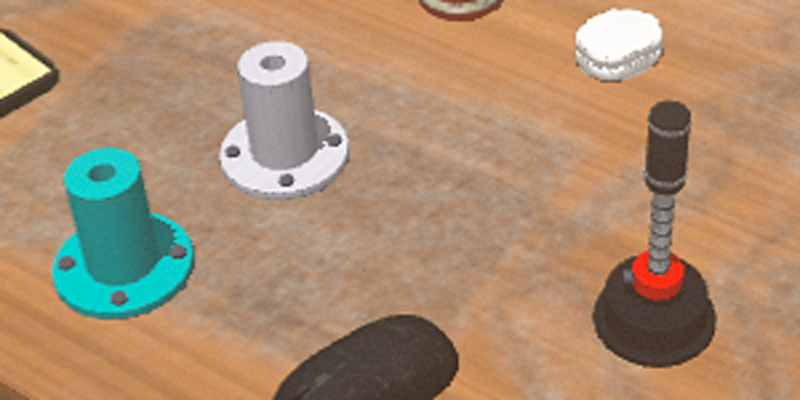

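The crop confirms it: the aluminium column with an open bore is at about (272,62) in the crop, the turquoise one beside it is not meant, and the gauge with its red collar is at (660,200). First I'll move above the socket.

```bash
python3 -m jog '[[0,0,-40,0,0,0],[0,0,-40,0,0,0],[-40,-21,0,0,0,0],[-40,-21,0,0,0,0],[-40,-22,0,0,0,0],[-40,-22,0,0,0,0],[-40,-22,0,0,0,0],[-40,-22,0,0,0,0],[-40,-22,0,0,0,0],[-40,-22,0,0,0,0],[-40,-22,0,0,0,0],[-40,-22,0,0,0,0]]'
python3 -m jog '[[0,0,0,0,0,0],[0,0,0,0,0,0],[0,0,0,0,0,0]]'
python3 - <<'E'
from h import *
C=cam('wrist');a=snap('wrist','w1.png');print(C[2][:3,3])
for d in bot.outline_of('socket','wrist'): print(d['p'],d['pixel'],d['mask'].sum())
E
```

```text
time: 2.0
tool_pos: [482.3, 148.7, 284.1]
tcp_rot: [3.141, 0.0, 2.79]
contact_force: [0.5, 0.4, -0.1]
grip_width: 91.8
finger_force: 0.0
time: 2.3
tool_pos: [480.6, 151.1, 284.0]
tcp_rot: [3.141, -0.0, 2.79]
contact_force: [-0.2, -0.2, 0.2]
grip_width: 91.6
finger_force: 0.0
[408.45713275 177.60833734 464.553112  ]
0.92 [311.4, 97.6] 4283
0.82 [332.5, 200.3] 3316
```

View pics/w1.png

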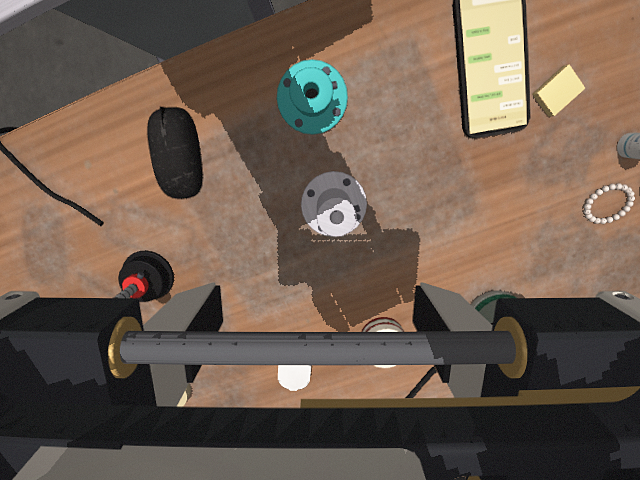

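The wrist picture shows the aluminium socket at (334,205) with its bore at about (336,217), the turquoise one at (312,97), and the gauge's stand at (146,276).

Run:
```python
from h import *
C=cam('wrist');print('rim',ray(C,(336,217),80),'flange',ray(C,(334,204.5),8))
a=cv2.imread('pics/w1.png')
T=bot.get_obs()['tool_pos'];print('proj tcp',proj(C,[T]))
print('stand',ray(C,(147,276),26))
g=a[170:250,295:380];cv2.imwrite('pics/bore.png',cv2.resize(g,(680,640),interpolation=cv2.INTER_CUBIC)[:600])
print(cv2.cvtColor(a,cv2.COLOR_BGR2GRAY)[206:230,326:348])
print(todelta([500,-103,284]))
```

```text
rim [496.20548257 166.9999915   80.        ] flange [496.48145871 167.91274395   8.        ]
proj tcp [[317.47274572 283.58933698]]
stand [498.08396654 -92.22182951  26.        ]
[[121 122 123 122 120 116 111 128 229 230 223 219 220 221 222 222 225 224
  225 226 224 222]
 [116 115 117 118 116 115 101 125 237 221 218 215 217 218 216 217 219 222
  221 223 224 225]
 [117 112 112 103  96 127 233 227 230 228 225 225 223 220 217 217 217 216
  214 218 219 223]
 [105 103 123 234 224 224 231 231 231 236 234 231 232 231 229 222 217 216
  214 217 215 218]
 [226 223 222 231 229 230 232 225 169 129 109 135 147 201 231 231 228 223
  222 219 217 217]
 [231 225 224 221 225 219 169 135  45  45  51 110 108 116 131 213 231 229
  225 222 223 221]
 [228 223 222 223 225 186  86  94 105 111 113 119 110 106  97 120 186 226
  224 227 226 224]
 [225 227 226 227 193  97  81 101 118 119 119 116 111 110 106  87 124 231
  227 221 220 222]
 [225 225 229 225 120  80  97 116 116 116 117 117 113 114 107 100 100 174
  227 226 223 222]
 [220 222 230 216  75  88 111 117 113 116 117 115 118 115 110 106  91 118
  234 225 
[... 646 characters left out ...]
 220 220 216]
 [223 225 225 228 232 234 204 141 101  96 101  97  76 106 208 238 231 226
  226 222 223 221]
 [221 220 221 225 226 231 232 233 227 221 186 205 211 246 236 229 225 224
  222 222 222 222]
 [222 224 224 219 220 223 225 229 231 234 238 242 236 234 226 227 222 219
  221 222 221 223]
 [218 219 222 224 226 223 221 221 222 226 228 228 228 229 228 227 226 223
  221 221 220 219]
 [220 219 222 219 219 220 223 225 224 223 221 222 223 224 226 224 228 226
  224 223 221 221]
 [222 221 220 219 221 221 220 222 221 224 225 222 221 221 219 223 224 224
  225 224 224 223]
 [223 223 222 223 222 220 220 219 219 220 220 222 222 224 220 221 219 220
  217 220 223 222]]
[-1.055e+02 -2.324e+02  1.000e-01]
```

```bash
python3 -m jog '[[-11,-23,0,0,0,0],[-11,-23,0,0,0,0],[-11,-23,0,0,0,0],[-10,-23,0,0,0,0],[-10,-23,0,0,0,0],[-10,-23,0,0,0,0],[-10,-23,0,0,0,0],[-10,-23,0,0,0,0],[-10,-23,0,0,0,0],[-10,-25,0,0,0,0]]'
python3 -m jog '[[0,0,0,0,0,0],[0,0,0,0,0,0],[0,0,0,0,0,0]]'
python3 - <<'E'
from h import *
C=cam('wrist');a=snap('wrist','w2.png');print(bot.get_obs()['tool_pos'])
hsv=cv2.cvtColor(a,cv2.COLOR_RGB2HSV)
for n,z in(('gauge',161),('stand',26)):
  for d in bot.outline_of(n,'wrist'):
    ys,xs=np.nonzero(d['mask']);print(n,d['p'],d['pixel'],xs.min(),xs.max(),ys.min(),ys.max(),ray(C,d['pixel'],z))
print('top cam: rim',proj(cam('top'),[[496.3,167.5,80],[500,-103,161],[500,-103,26]]),'scene',proj(cam('scene'),[[496.3,167.5,80]]))
E
```

```text
time: 3.4
tool_pos: [498.0, -102.5, 284.3]
tcp_rot: [3.141, 0.001, 2.792]
contact_force: [0.3, -0.6, -0.7]
grip_width: 91.8
finger_force: 0.0
time: 3.7
tool_pos: [498.0, -101.6, 284.1]
tcp_rot: [3.141, 0.0, 2.791]
contact_force: [-0.1, 0.5, 0.9]
grip_width: 92.1
finger_force: 0.0
[ 497.9913242  -101.56925678  284.08227732]
gauge 0.56 [312.9, 217.0] 302 327 190 243 [ 488.36728853 -102.24141026  161.        ]
stand 0.68 [315.9, 193.8] 288 344 172 223 [ 490.57758552 -100.96085654   26.        ]
stand 0.28 [312.6, 217.4] 302 328 190 243 [ 516.58583581 -114.82148276   26.        ]
top cam: rim [[245.14291651 266.24606232]
 [386.3380695  250.1024822 ]
 [377.20720909 261.96226063]] scene [[222.83924554 243.06295426]]
```

View pics/w2.png

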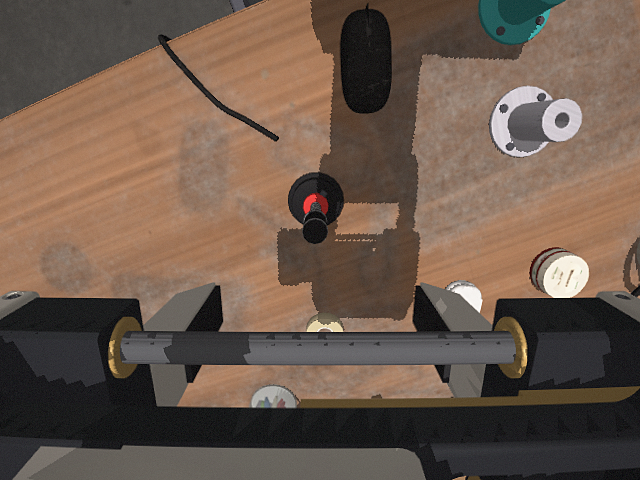

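The gauge's grip top is at about (315,231) and the stand centre at (316,200). The socket's bore shows again at (562,121).

Run:
```python
from h import *
C=cam('wrist')
print('grip',ray(C,(315,231),161),'foot',ray(C,(316,200),10),'rim',ray(C,(562,121),80))
p=ray(C,(315,231),161);p[2]=120;print(todelta(p))
a=cv2.cvtColor(cv2.imread('pics/w2.png'),cv2.COLOR_BGR2GRAY);print(a[214:246:2,298:332:2])
t=cv2.cvtColor(cv2.imread('pics/t0.png'),cv2.COLOR_BGR2GRAY);print(t[258:276,238:262])
```

```text
grip [ 500.6287448  -105.10750371  161.        ] foot [ 500.43365835 -104.81823483   10.        ] rim [497.53744807 165.9755701   80.        ]
[ -3.5  -2.2 164.1]
[[ 45  33  41  35 119  25   4  15  16  11  16   5  27  71  11  22  17]
 [ 32  41  34  64  24  14  13   8  21  22  15  19  16  25  27  22  19]
 [ 34  38  32 135   7  14  35  64  74  72  48  12  10   9  81  12  17]
 [ 23  37  38  69  10  79  40  25  22  22  25  47  69   8  55  13  26]
 [142  16  40  19  84  21  15  25  22  19  25  22  28  70  23  23  12]
 [138 144  96  59  20  13  18  23  19  22  25  18  23  26  43  14  66]
 [134 138 141   6  26  22  15  12  19  19  16   7  21  21  55  70  69]
 [141 142  74  13  22  15  21  25  20  21  17  16  18  23  40  67  67]
 [ 66  69  63  20  16  14  19  17  16  22  19  16  22  18  16  72  69]
 [ 66  73  55  23  21  21  18  27  19  15  24  19  19  24  20  78  72]
 [ 67  63  76  20  18  23  21  18   8  22  18  19  21  17  23  71  73]
 [ 66  69  75  16  20  18  32  20  16  22  15  25  24  18  38  73  75]
 [ 73  69  71  51  23  14  19  23  18  24  23  17  23  29  76  76  76]
 [ 72  67  66 
[... 1318 characters left out ...]
86 183 177 155 128 105  99 104 122 147 177 184 190 191 190 191 167
  119  89  80  85 113 159]
 [188 185 184 183 174 161 147 140 147 158 171 183 189 193 194 192 184 154
  109  87  82  83 106 153]
 [186 190 185 186 182 179 173 175 174 182 184 186 195 195 196 188 169 132
  104  88  85  85 101 148]
 [184 186 185 188 186 185 184 185 182 190 191 190 192 193 191 182 151 113
   93  84  90  87 107 150]
 [179 184 187 186 192 190 188 189 189 192 191 194 194 192 184 158 128  97
   90  88  90  89 115 159]
 [177 182 186 190 190 190 189 192 190 192 195 194 187 179 161 132 108  89
   95  88  90  99 133 171]
 [181 177 180 181 185 188 192 191 191 190 188 184 168 153 131 109  96  92
   91  93  90 109 150 180]]
```

All three views agree: rim at about (496.4, 167) and gauge at about (500.5, −105). Descending to grasp.

```bash
python3 -m jog '[[-3.5,-2,20,0,0,0],[0,0,25,0,0,0],[0,0,25,0,0,0],[0,0,25,0,0,0],[0,0,25,0,0,0],[0,0,20,0,0,0],[0,0,14,0,0,0],[0,0,10,0,0,0],[0,0,0,0,0,0],[0,0,0,0,0,0]]'
python3 -m jog '[[0,0,0,0,0,0],[0,0,0,0,0,0],[0,0,0,0,0,0],[0,0,0,0,0,0],[0,0,0,0,0,0],[0,0,0,0,0,0],[0,0,0,0,0,0],[0,0,0,0,0,0],[0,0,0,0,0,0],[0,0,0,0,0,0],[0,0,0,0,0,0],[0,0,0,0,0,0]]' 10
```

```text
time: 4.85
tool_pos: [501.0, -105.8, 120.4]
tcp_rot: [3.141, 0.001, 2.79]
contact_force: [-0.0, 1.0, 0.2]
grip_width: 92.0
finger_force: 0.0
time: 6.05
tool_pos: [500.6, -105.9, 119.9]
tcp_rot: [3.141, -0.0, 2.79]
contact_force: [0.6, 0.3, 0.2]
grip_width: 21.3
finger_force: 30.0
```

Gripped. Lifting, and comparing against the rim.

```bash
python3 -m jog '[[0,0,-5,0,0,0],[0,0,-10,0,0,0],[0,0,-15,0,0,0],[0,0,-15,0,0,0],[0,0,-15,0,0,0],[0,0,-15,0,0,0],[0,0,-15,0,0,0],[0,0,-15,0,0,0],[0,0,-10,0,0,0],[0,0,-5,0,0,0],[0,0,0,0,0,0],[0,0,0,0,0,0]]'
python3 - <<'E'
from h import *
print(todelta([496.4,167,240]),todelta([496.4,167,212]))
E
```

```text
time: 7.25
tool_pos: [500.3, -105.9, 239.4]
tcp_rot: [3.141, -0.001, 2.79]
contact_force: [-0.3, -0.9, -1.2]
grip_width: 21.3
finger_force: 30.0
[ 97.7 254.8  -0.5] [ 97.7 254.8  27.5]
```

```bash
python3 -m jog '[[4,10,0,0,0,0],[9,24,0,0,0,0],[11,29,0,0,0,0],[11,29,0,0,0,0],[11,29,0,0,0,0],[11,29,0,0,0,0],[11,29,0,0,0,0],[11,29,0,0,0,0],[9,24,0,0,0,0],[6,14,0,0,0,0],[3,7,0,0,0,0],[1,2,0,0,0,0]]'
python3 -m jog '[[0,0,5,0,0,0],[0,0,10,0,0,0],[0,0,8,0,0,0],[0,0,0,0,0,0],[0,0,0,0,0,0]]'
python3 - <<'E'
from h import *
C=cam('wrist');o=bot.get_obs();print(o['tool_pos'],todelta([496.4,167,192]))
a=snap('wrist','w3.png');s=snap('scene','s3.png');t=snap('top','t3.png')
S=cam('scene');T=cam('top');p=np.array(o['tool_pos'])
ax=[[p[0],p[1],p[2]-114+h] for h in(0,24,155)]
print('scene',proj(S,ax),proj(S,[[496.4,167,80]]))
w=a[90:390,170:470];x,y=210,180
big=cv2.resize(s[150:300,160:290],(520,600),interpolation=cv2.INTER_CUBIC)
cv2.imwrite('pics/c3.png',big[:,:,::-1])
w=cv2.resize(a[150:270,260:380],(600,600),interpolation=cv2.INTER_CUBIC);cv2.imwrite('pics/cw3.png',w[:,:,::-1])
print('wrist',proj(C,ax),proj(C,[[496.4,167,80]]))
E
```

```text
time: 8.45
tool_pos: [496.2, 167.6, 239.6]
tcp_rot: [-3.141, -0.0, 2.791]
contact_force: [0.9, -0.0, -0.6]
grip_width: 21.0
finger_force: 30.0
time: 8.95
tool_pos: [496.5, 166.8, 216.6]
tcp_rot: [-3.141, -0.001, 2.789]
contact_force: [-0.2, 0.6, -1.8]
grip_width: 21.0
finger_force: 30.0
[496.45946026 166.77324596 216.59957631] [ 0.1  0.2 24.6]
scene [[221.83643208 232.45187544]
 [220.30020598 220.72472158]
 [210.99789416 149.45116622]] [[223.11157689 243.13286267]]
wrist [[317.60843843 229.78410946]
 [317.5881327  237.64200957]
 [317.371436   321.24709527]] [[317.84009328 223.25371715]]
```

View pics/c3.png

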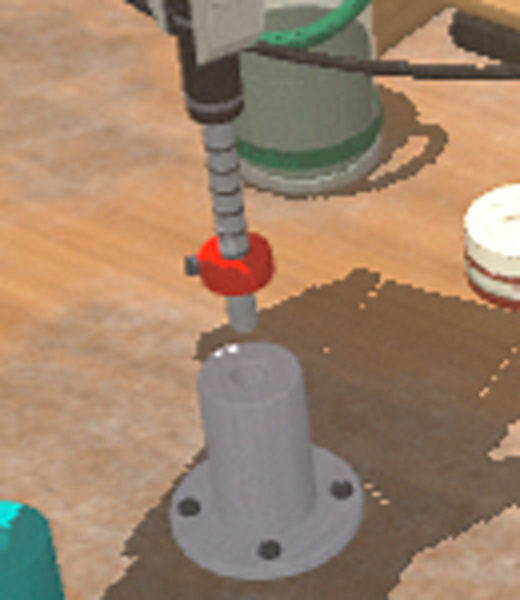

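View pics/cw3.png

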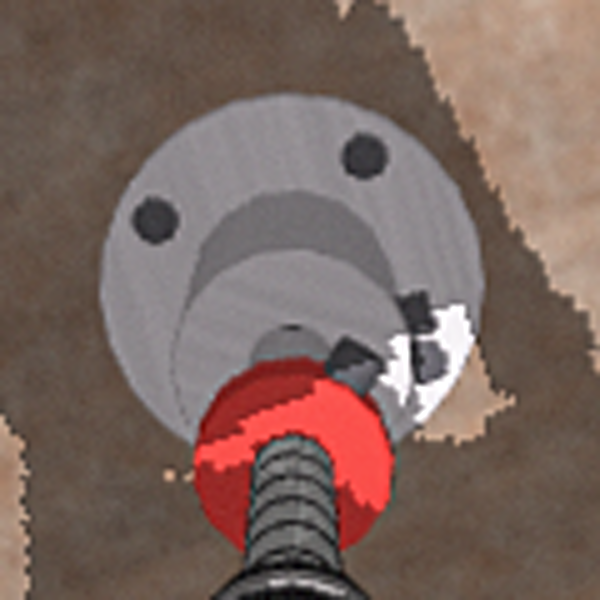

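In the views the rod, collar and bore line up within about 1 mm, which the chamfer covers. Lowering in small steps.

```bash
python3 -m jog '[[0,0,6,0,0,0],[0,0,8,0,0,0],[0,0,4,0,0,0],[0,0,2,0,0,0],[0,0,1,0,0,0],[0,0,0,0,0,0],[0,0,0,0,0,0]]'
python3 -m jog '[[0,0,1,0,0,0],[0,0,1,0,0,0],[0,0,1,0,0,0],[0,0,1,0,0,0],[0,0,0,0,0,0]]'
python3 -m jog '[[0,0,1,0,0,0],[0,0,1,0,0,0],[0,0,1,0,0,0],[0,0,1,0,0,0],[0,0,0,0,0,0]]'
```

```text
time: 9.8
tool_pos: [496.6, 167.2, 196.1]
tcp_rot: [3.141, 0.0, 2.79]
contact_force: [0.9, 0.1, -1.8]
grip_width: 20.8
finger_force: 30.0
time: 10.3
tool_pos: [496.4, 167.2, 191.7]
tcp_rot: [-3.142, -0.0, 2.79]
contact_force: [0.4, 0.4, -1.3]
grip_width: 20.8
finger_force: 30.0
time: 10.8
tool_pos: [496.4, 167.2, 187.7]
tcp_rot: [-3.142, -0.0, 2.79]
contact_force: [0.5, -0.2, -2.6]
grip_width: 21.0
finger_force: 30.0
```

The rod has entered the bore with no side load.

```bash
python3 -m jog '[[0,0,2,0,0,0],[0,0,2,0,0,0],[0,0,2,0,0,0],[0,0,2,0,0,0],[0,0,2,0,0,0],[0,0,2,0,0,0],[0,0,2,0,0,0],[0,0,0,0,0,0]]'
python3 -m jog '[[0,0,1,0,0,0],[0,0,1,0,0,0],[0,0,1,0,0,0],[0,0,0,0,0,0]]'
python3 -m jog '[[0,0,1,0,0,0],[0,0,1,0,0,0],[0,0,1,0,0,0],[0,0,0,0,0,0]]'
python3 -m jog '[[0,0,1,0,0,0],[0,0,1,0,0,0],[0,0,1,0,0,0],[0,0,0,0,0,0]]'
```

```text
time: 11.6
tool_pos: [496.3, 167.2, 173.6]
tcp_rot: [-3.141, -0.0, 2.79]
contact_force: [-0.7, -0.0, -2.0]
grip_width: 21.0
finger_force: 30.0
time: 12.0
tool_pos: [496.4, 167.2, 170.8]
tcp_rot: [-3.142, -0.0, 2.79]
contact_force: [-0.1, 0.3, -1.3]
grip_width: 21.1
finger_force: 30.0
time: 12.4
tool_pos: [496.4, 167.2, 167.7]
tcp_rot: [-3.142, -0.0, 2.79]
contact_force: [-0.3, 0.6, -2.5]
grip_width: 21.5
finger_force: 30.0
time: 12.8
tool_pos: [496.8, 167.3, 165.3]
tcp_rot: [3.141, 0.001, 2.79]
contact_force: [-0.6, -0.4, 3.5]
grip_width: 20.8
finger_force: 30.0
```

The collar met the rim at TCP z of about 166 (+5 N), as expected. The stop should come between z = 149 and 124.

```bash
python3 -m jog '[[0,0,1,0,0,0],[0,0,1,0,0,0],[0,0,1,0,0,0],[0,0,1,0,0,0],[0,0,1,0,0,0],[0,0,1,0,0,0],[0,0,0,0,0,0]]'
python3 -m jog '[[0,0,1,0,0,0],[0,0,1,0,0,0],[0,0,1,0,0,0],[0,0,1,0,0,0],[0,0,1,0,0,0],[0,0,1,0,0,0],[0,0,0,0,0,0]]'
```

```text
time: 13.5
tool_pos: [496.4, 167.2, 158.7]
tcp_rot: [3.142, -0.0, 2.79]
contact_force: [0.4, 0.6, 2.6]
grip_width: 21.5
finger_force: 30.0
time: 14.2
tool_pos: [496.4, 167.2, 152.7]
tcp_rot: [3.142, -0.0, 2.79]
contact_force: [1.1, 1.3, 2.5]
grip_width: 21.5
finger_force: 30.0
```

```bash
python3 -m jog '[[0,0,0.7,0,0,0],[0,0,0,0,0,0]]'
python3 -m jog '[[0,0,0.7,0,0,0],[0,0,0,0,0,0]]'
python3 -m jog '[[0,0,0.7,0,0,0],[0,0,0,0,0,0]]'
```

```text
time: 14.4
tool_pos: [496.4, 167.2, 152.1]
tcp_rot: [3.142, -0.0, 2.79]
contact_force: [0.8, -0.0, 3.6]
grip_width: 21.4
finger_force: 30.0
time: 14.6
tool_pos: [496.5, 167.2, 151.5]
tcp_rot: [3.142, -0.0, 2.79]
contact_force: [0.5, -0.2, 2.7]
grip_width: 21.3
finger_force: 30.0
time: 14.8
tool_pos: [496.5, 167.2, 150.7]
tcp_rot: [3.142, -0.0, 2.79]
contact_force: [0.5, 0.7, 3.3]
grip_width: 21.1
finger_force: 30.0
```

```bash
python3 -m jog '[[0,0,0.5,0,0,0],[0,0,0.5,0,0,0],[0,0,0.4,0,0,0],[0,0,0,0,0,0]]'
```

```text
time: 15.2
tool_pos: [496.5, 167.2, 149.4]
tcp_rot: [3.141, -0.0, 2.79]
contact_force: [0.4, 0.1, 2.7]
grip_width: 21.0
finger_force: 30.0
```

```bash
python3 -c "
from plant import bot
print(bot.get_obs()['contact_force'],bot.get_obs()['tool_pos'])"
```

```text
[0.4478299  0.13456168 2.74032683] [496.50470512 167.19149325 149.36713981]
```

```bash
python3 -m jog '[[0,0,0.5,0,0,0],[0,0,0.5,0,0,0],[0,0,0.5,0,0,0],[0,0,0,0,0,0]]'
```

```text
time: 15.6
tool_pos: [496.5, 167.2, 147.9]
tcp_rot: [3.141, -0.0, 2.79]
contact_force: [1.3, 0.0, 3.3]
grip_width: 21.1
finger_force: 30.0
```

```bash
python3 -m jog '[[0,0,0.5,0,0,0],[0,0,0.5,0,0,0],[0,0,0.5,0,0,0],[0,0,0,0,0,0]]'
```

```text
time: 16.0
tool_pos: [496.5, 167.2, 146.3]
tcp_rot: [3.141, -0.0, 2.79]
contact_force: [0.4, 1.1, 3.1]
grip_width: 21.2
finger_force: 30.0
```

```bash
python3 -m jog '[[0,0,0.5,0,0,0],[0,0,0.5,0,0,0],[0,0,0.5,0,0,0],[0,0,0,0,0,0]]'
```

```text
time: 16.4
tool_pos: [496.5, 167.2, 144.8]
tcp_rot: [3.141, -0.0, 2.79]
contact_force: [0.8, 0.9, 3.6]
grip_width: 21.2
finger_force: 30.0
```

```bash
python3 -m jog '[[0,0,0.5,0,0,0],[0,0,0.5,0,0,0],[0,0,0.5,0,0,0],[0,0,0,0,0,0]]'
```

```text
time: 16.8
tool_pos: [496.5, 167.2, 143.3]
tcp_rot: [3.141, -0.0, 2.79]
contact_force: [0.0, 0.9, 2.9]
grip_width: 21.1
finger_force: 30.0
```

```bash
python3 -m jog '[[0,0,0.5,0,0,0],[0,0,0.5,0,0,0],[0,0,0.5,0,0,0],[0,0,0,0,0,0]]'
```

```text
time: 17.2
tool_pos: [496.5, 167.2, 141.9]
tcp_rot: [3.141, -0.0, 2.79]
contact_force: [1.3, 1.3, 4.7]
grip_width: 21.2
finger_force: 30.0
```

```bash
python3 -m jog '[[0,0,0.3,0,0,0],[0,0,0.3,0,0,0],[0,0,0,0,0,0]]'
```

```text
time: 17.5
tool_pos: [496.5, 167.2, 141.3]
tcp_rot: [3.141, -0.0, 2.79]
contact_force: [1.0, 1.1, 4.2]
grip_width: 21.1
finger_force: 30.0
```

```bash
python3 -m jog '[[0,0,0.5,0,0,0],[0,0,0.5,0,0,0],[0,0,0.4,0,0,0],[0,0,0,0,0,0]]'
```

```text
time: 17.9
tool_pos: [496.5, 167.2, 139.8]
tcp_rot: [3.141, -0.0, 2.79]
contact_force: [0.9, 1.7, 4.1]
grip_width: 21.4
finger_force: 30.0
```

```bash
python3 -m jog '[[0,0,0.5,0,0,0],[0,0,0.5,0,0,0],[0,0,0.4,0,0,0],[0,0,0,0,0,0]]'
```

```text
time: 18.3
tool_pos: [496.5, 167.2, 138.5]
tcp_rot: [3.141, -0.0, 2.79]
contact_force: [0.8, 1.5, 3.7]
grip_width: 21.1
finger_force: 30.0
```

```bash
python3 -m jog '[[0,0,0.5,0,0,0],[0,0,0.5,0,0,0],[0,0,0.5,0,0,0],[0,0,0,0,0,0]]'
```

```text
time: 18.7
tool_pos: [496.5, 167.2, 136.9]
tcp_rot: [3.142, -0.0, 2.79]
contact_force: [1.3, 1.0, 4.0]
grip_width: 21.3
finger_force: 30.0
```

```bash
python3 -m jog '[[0,0,0.5,0,0,0],[0,0,0.5,0,0,0],[0,0,0.5,0,0,0],[0,0,0,0,0,0]]'
```

```text
time: 19.1
tool_pos: [496.5, 167.2, 135.4]
tcp_rot: [3.141, -0.0, 2.79]
contact_force: [0.1, 1.4, 3.4]
grip_width: 21.1
finger_force: 30.0
```

```bash
python3 -m jog '[[0,0,0.5,0,0,0],[0,0,0.5,0,0,0],[0,0,0.5,0,0,0],[0,0,0,0,0,0]]'
```

```text
time: 19.5
tool_pos: [496.5, 167.2, 133.9]
tcp_rot: [3.141, -0.0, 2.79]
contact_force: [1.3, 1.7, 3.8]
grip_width: 20.9
finger_force: 30.0
```

```bash
python3 -m jog '[[0,0,0.5,0,0,0],[0,0,0.5,0,0,0],[0,0,0.5,0,0,0],[0,0,0,0,0,0]]'
```

```text
time: 19.9
tool_pos: [496.5, 167.2, 132.4]
tcp_rot: [3.142, -0.0, 2.79]
contact_force: [1.0, 1.4, 3.8]
grip_width: 21.2
finger_force: 30.0
```

```bash
python3 -m jog '[[0,0,0.5,0,0,0],[0,0,0.5,0,0,0],[0,0,0.5,0,0,0],[0,0,0,0,0,0]]'
```

```text
time: 20.3
tool_pos: [496.5, 167.2, 130.9]
tcp_rot: [3.142, -0.0, 2.79]
contact_force: [1.2, 1.4, 3.0]
grip_width: 21.3
finger_force: 30.0
```

```bash
python3 -m jog '[[0,0,0.5,0,0,0],[0,0,0.5,0,0,0],[0,0,0.5,0,0,0],[0,0,0,0,0,0]]'
```

```text
time: 20.7
tool_pos: [496.5, 167.2, 129.4]
tcp_rot: [3.141, -0.0, 2.79]
contact_force: [0.5, 2.0, 3.4]
grip_width: 21.3
finger_force: 30.0
```

```bash
python3 -m jog '[[0,0,0.5,0,0,0],[0,0,0.5,0,0,0],[0,0,0.5,0,0,0],[0,0,0,0,0,0]]'
```

```text
time: 21.1
tool_pos: [496.6, 167.2, 128.3]
tcp_rot: [3.141, 0.0, 2.79]
contact_force: [-0.5, 1.7, 6.8]
grip_width: 21.2
finger_force: 30.0
```

```bash
python3 -m jog '[[0,0,0.3,0,0,0],[0,0,0,0,0,0]]'
```

```text
time: 21.3
tool_pos: [496.6, 167.2, 128.2]
tcp_rot: [3.141, 0.001, 2.79]
contact_force: [-0.1, 0.7, 7.9]
grip_width: 21.3
finger_force: 30.0
```

The force rises with almost no travel, so the rod is on the stop (depth about 66 mm). Releasing and retreating.

```bash
python3 -m jog '[[0,0,0,0,0,0],[0,0,0,0,0,0],[0,0,0,0,0,0],[0,0,0,0,0,0],[0,0,0,0,0,0],[0,0,0,0,0,0],[0,0,0,0,0,0],[0,0,0,0,0,0],[0,0,0,0,0,0],[0,0,0,0,0,0],[0,0,0,0,0,0],[0,0,0,0,0,0]]' 80
python3 -m jog '[[0,0,-5,0,0,0],[0,0,-10,0,0,0],[0,0,-20,0,0,0],[0,0,-20,0,0,0],[0,0,-20,0,0,0],[0,0,-20,0,0,0],[0,0,-20,0,0,0],[0,0,-20,0,0,0],[0,0,-10,0,0,0],[0,0,-5,0,0,0],[0,0,0,0,0,0],[0,0,0,0,0,0]]'
python3 - <<'E'
from h import *
s=snap('scene','s9.png');S=cam('scene')
cv2.imwrite('pics/c9.png',cv2.resize(s[150:300,160:290],(520,600),interpolation=cv2.INTER_CUBIC)[:,:,::-1])
print((proj(S,[[496.4,167,14+155],[496.4,167,80]])-[160,150])*4)
E
```

```text
time: 22.5
tool_pos: [496.5, 167.2, 127.7]
tcp_rot: [3.141, 0.0, 2.79]
contact_force: [-0.7, -0.2, -0.4]
grip_width: 73.7
finger_force: 0.0
time: 23.7
tool_pos: [496.1, 167.1, 276.9]
tcp_rot: [-3.141, -0.001, 2.79]
contact_force: [-0.1, -0.0, -0.1]
grip_width: 73.6
finger_force: 0.0
[[229.31871082 196.13025222]
 [252.44630754 372.53145067]]
```

View pics/c9.png

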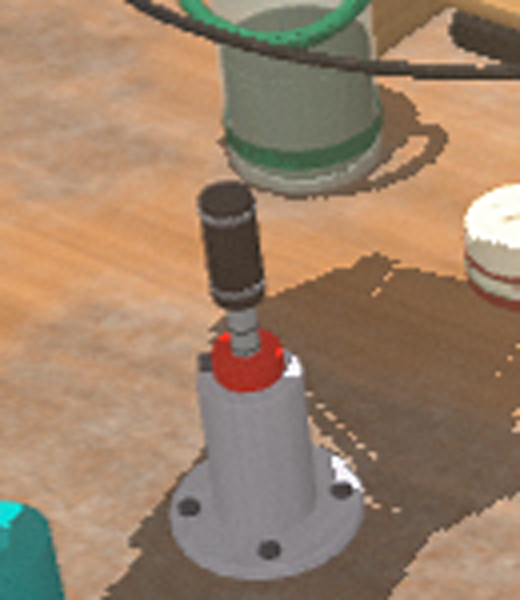

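The crop shows the gauge standing upright in the aluminium socket, with the grip top at (228,193), where 196 was expected. The red collar lies on the rim at (248,365), and the gripper is clear.

```bash
python3 -c "
from plant import bot
print(bot.close_job())"
```

```text
the job is handed in; nothing more can be done
None
```

The gauge is standing released in the aluminium socket, with the rod on the stop and the collar on the rim; I measured the bore at about 66 mm deep and handed the job in at about 24 s, without a verdict coming back.

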